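Repack the wine steward's service case

ROBOT

A 6-joint arm with a two-finger parallel gripper is mounted at the origin on a cart in front of the work surface, level with it; the furniture and walls round the work are solid. World frame = base frame: x ahead of the robot, y to its left, z up, the work surface at z = 0. Lengths are in m, angles in rad, forces in N, time in s.
With the tool pointing down it reaches from about 0.35 to 1 m from the base axis. Payload 7.1 kg.
Tool frame: the origin (TCP) lies between the finger pads; the fingertips stand 22 mm ahead of it and the grasp point (between the pads) lies 3 mm ahead of it; x points along the fingers, y is the direction in which the jaws open and shut, and the axes are right-handed (so a half turn about x gives the same grasp; the last joint's range is limited). The gripper opens to 85 mm and grips with 20 to 120 N. Pads are 22 mm wide; open, the fingers measure 114 mm over their backs; the gripper's body (76 mm by 85 mm) begins 54 mm behind the grasp point. The pads swing forward as they close: fully open they stand 13 mm farther back than shut.
Start: joints at [1.146, 0.423, 1.63, -0, 1.089, -0.019], TCP at [0.247, 0.574, 0.253] pointing down, gripper open.
Joint ranges: [-3, 3], [-0.9, 2.11], [0.09, 2.58], [-1.31, 4.45], [0.11, 2.69], [-2.54, 2.54]. Speed limits (rad/s): [2.39, 2.39, 3.01, 3.14, 3.14, 3.14].

INTERFACE

Orientations are given as a rotation vector (axis times angle).
In Python, from rig import manip gives the robot as it stands. The module is installed in compiled form; this text tells all that it offers. Calls block until the motion is done:
- manip.move_to(position, orientation): joint-space move of the TCP to a pose.
- manip.servo_line(position, orientation=None, rate=0.15): straight line of the TCP; orientation=None keeps the orientation; rate is the mean speed in m/s.
- manip.set_joints(angles): joint-space move.
- manip.command_gripper(opening, f_grip=None): finger opening in m; f_grip is the grip in N (None keeps the last); returns when the fingers have stopped.
- manip.hold(seconds).
- manip.solve_ik(position, orientation): joint angles nearest the present ones, or None.
- manip.camera(name): name is "scene" or "top" or "wrist"; returns a dict with "image" (480x640x3 uint8, red, green, blue), "fx", "fy", "cx", "cy" (pixels), "cam_to_world" (4x4, takes a point from camera to world coordinates); the wrist camera has in their place "mount" (4x4, takes a point from camera to tool coordinates, whose origin is the TCP and whose axes are the tool frame's). Camera axes: x right, y down, z forward; pixel columns grow to the right and rows downward; lengths in m; the calibration is good to about 2 mm. The wrist camera is an equidistant fisheye: a pixel r from the principal point sees the ray r / f radians off the axis. A picture is of the moment at which its call begins: read the wrist's pose just before it. There is no depth.
A pose or a line that the arm cannot do raises manip.IKError and nothing moves.
- manip.sign_off(): hands the job in, once; it reports no verdict.
Readings, each from a call of its own:
- manip.get_time(): time.
- manip.get_joint_positions(): joint angles.
- manip.get_joint_vel(): joint speeds.
- manip.get_tau(): joint torques, N m.
- manip.get_position(): TCP position.
- manip.get_ee_rot(): TCP orientation.
- manip.get_contact_force(): force on the tool from outside, world axes, zero at the start.
- manip.get_torque(): the same for the moment, N m.
- manip.get_width(): finger opening in m.
Only numpy, scipy, OpenCV 4.12 (cv2) and the standard library are available. Lean on these libraries where they do the work, as an engineer would, in place of code of your own. Each camera call takes 0.05 s, during which the arm holds its last target.

TASK

The tasting is over: pack the steward's case. Set the foil cutter, the brass drip collar, the bottle stopper and the winged corkscrew each into the foam pocket cut to its shape, fully home on the pocket's floor, with the cutter and collar flat, the stopper on its crown and the corkscrew upright. The matchbox and the used cork do not belong to the kit: leave them where they lie.

Things in the scene. Friction and masses are not known exactly. Their poses are not given: they have to be found in the camera images.
- foil_cutter: Foil cutter: a small flat black block with rounded ends and a grey inlay on top, 33 (x) x 46 (y) x 14 mm high, 30 g, lying flat. Origin: centre of its underside, z up, y along its length. Grip it across its x (the solid part there runs from -12 to +16 mm).
- drip_collar: Drip collar: a plain brass ring that slips over a bottle's neck, outside diameter 44 mm, hole about 28 mm, 12 mm high, 45 g, lying flat (all six loose things start on 2 mm linen mats fixed to the chest). Origin: centre of its underside, z up. It is round: any yaw will do; grip it across its outside.
- bottle_stopper: Bottle stopper standing upside down on its metal ball crown: ball and collar 31 mm in diameter up to 34 mm height, above that its cork, 20 mm in diameter, up to 56 mm; 60 g. Origin: centre of its underside, z up. Grip it by the cork, fingertips above 34 mm.
- corkscrew: Winged corkscrew standing on its metal bell, 125 mm tall, 190 g, rigid. Bell 44 mm wide up to 29 mm height, frame 32 mm up to 78 mm; arms 12 mm thick hang at y = +-26 to +-33 mm, 10 to 76 mm up; wooden crossbar handle 14 mm thick along y, 65 to 70 mm long, axis 119 mm up. Origin: centre of its underside, z up. Grip the handle's middle across x from above.
- matchbox: Matchbox with a red and brown cover, a shut box 36 x 54 x 16 mm lying flat, larger than the foil cutter. Not part of the kit. Origin: centre of its underside.
- used_cork: A used wine cork lying on its side, 23 mm in diameter, 43 mm long, stained red at one end. Not part of the kit. Origin: its lowest point at mid-length as it lies at the start, y along its length.
- cutter_foam: Oblong pocket for the foil cutter, 41 (x) x 54 (y) mm, 6 mm deep, floor 24 mm above the origin. Stiff foam tile 90 x 90 x 30 mm, one of four fixed two by two, all turned alike, in an open walnut case, in varying order. Origin: centre of its underside, 6 mm above the chest top, below the pocket's centre; z up. Top 36 mm above the chest.
- collar_foam: Wide round pocket for the drip collar, 52 mm in diameter, 6 mm deep, floor 24 mm above the origin. Stiff foam tile 90 x 90 x 30 mm, one of four fixed two by two, all turned alike, in an open walnut case, in varying order. Origin: centre of its underside, 6 mm above the chest top, below the pocket's centre; z up. Top 36 mm above the chest.
- stopper_foam: Narrow round pocket for the stopper's crown, 39 mm in diameter, 20 mm deep, floor 10 mm above the origin. Stiff foam tile 90 x 90 x 30 mm, one of four fixed two by two, all turned alike, in an open walnut case, in varying order. Origin: centre of its underside, 6 mm above the chest top, below the pocket's centre; z up. Top 36 mm above the chest.
- corkscrew_foam: Winged pocket for the corkscrew: round, 52 mm in diameter, crossed by a slot 20 (x) x 74 (y) mm for the arms, 22 mm deep, floor 8 mm above the origin. Stiff foam tile 90 x 90 x 30 mm, one of four fixed two by two, all turned alike, in an open walnut case, in varying order. Origin: centre of its underside, 6 mm above the chest top, below the pocket's centre; z up. Top 36 mm above the chest.
There are look-alikes about, which are no part of the job. Leave any black look-alike of the used_cork alone.

How it is judged:
At the end, for the whole second after the job is handed in: Each tool in its own pocket: centre within 12 mm of the pocket's, underside within 2.5 mm of its floor, flat or upright within 0.25 rad, cutter and corkscrew within 0.4 rad of the pocket's length; all at rest; matchbox and cork within 30 mm of where they started (horizontal distance between foil_cutter and cutter_foam below 0.012 m and z of foil_cutter in the frame of cutter_foam below 0.0265 m and angle between each of foil_cutter, drip_collar, bottle_stopper, corkscrew's own z axis and vertical below 0.25 rad and linear speed of each of foil_cutter, drip_collar, bottle_stopper, corkscrew, matchbox, used_cork below 0.02 m/s and angular speed of each of foil_cutter, drip_collar, bottle_stopper, corkscrew below 0.3 rad/s and horizontal distance between drip_collar and collar_foam below 0.012 m and z of drip_collar in the frame of collar_foam below 0.0265 m and horizontal distance between bottle_stopper and stopper_foam below 0.012 m and z of bottle_stopper in the frame of stopper_foam below 0.0125 m and horizontal distance between corkscrew and corkscrew_foam below 0.012 m and z of corkscrew in the frame of corkscrew_foam below 0.0105 m and angle between the y axis of foil_cutter and the y axis of cutter_foam, either way round below 0.4 rad and angle between the y axis of corkscrew and the y axis of corkscrew_foam, either way round below 0.4 rad and distance of each of matchbox, used_cork from where it was at the start of the episode below 0.03 m); the robot touches nothing.
It fails at once if the matchbox or the used cork is moved more than 30 mm or picked up (distance of any of matchbox, used_cork from where it was at the start of the episode above 0.03 m).
It also fails if it takes over 125 s, if anything falls off the work surface, if the arm or the gripper's body presses on something with over 40 N, if the wrist force passes 120 N, or if a joint passes its speed limit or range.

## Working session

There is one attempt and no reset: what is moved stays moved. The work goes in short steps, each a Python script; the robot and the scene stay as the last script left them, time stands still between calls to the robot, and variables do not carry over. Pictures are saved under pics/ and viewed, and the job is handed in when it is done.

```bash
mkdir -p pics; ls
python3 - <<'E'
from rig import manip
import cv2,numpy as np
for n in ["scene","top","wrist"]:
    c=manip.camera(n); cv2.imwrite(f"pics/{n}0.png",c["image"][:,:,::-1])
    print(n,c["fx"],c["fy"],c["cx"],c["cy"]); print(np.round(c.get("cam_to_world",c.get("mount")),4))
print(manip.get_time(),manip.get_ee_rot())
E
```

```text
pics
scene 519.3826671599926 519.3826671599926 325.87508841016415 232.0945685286311
[[ 0.5032 -0.4395  0.744  -0.3193]
 [-0.8639 -0.2372  0.4442 -0.4765]
 [-0.0188 -0.8663 -0.4991  0.5951]
 [ 0.      0.      0.      1.    ]]
top 459.72002585558346 459.72002585558346 315.33512263332506 244.4249265705935
[[ 0.0155 -0.9976  0.0669  0.4468]
 [-0.9998 -0.0149  0.0102 -0.0124]
 [-0.0092 -0.067  -0.9977  0.9994]
 [ 0.      0.      0.      1.    ]]
wrist 371.64829954431775 371.64829954431775 323.1748656642922 240.11712059922053
[[ 1.000e-04 -2.923e-01  9.563e-01 -1.212e-01]
 [ 1.000e+00 -2.000e-04 -2.000e-04  1.500e-03]
 [ 3.000e-04  9.563e-01  2.923e-01 -7.410e-02]
 [ 0.000e+00  0.000e+00  0.000e+00  1.000e+00]]
0.15 [ 0.31743312  1.54752777 -0.31929011]
```

View pics/scene0.png

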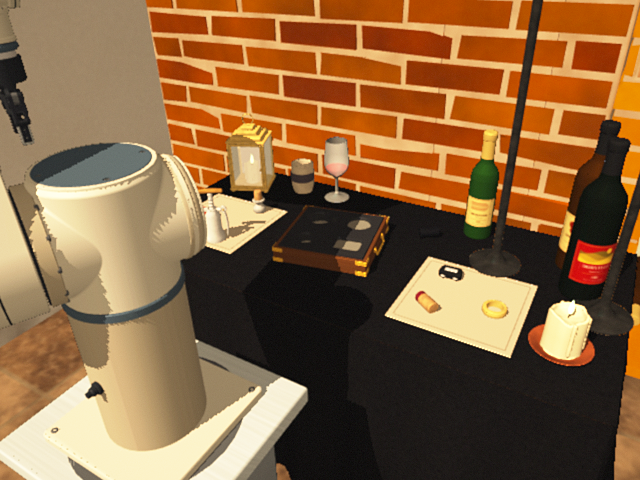

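View pics/top0.png

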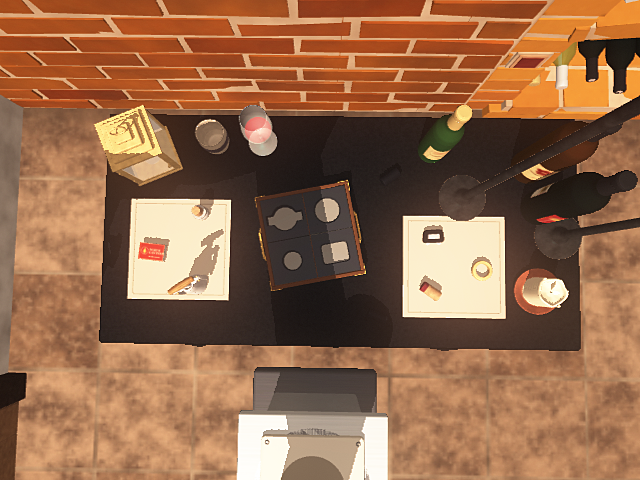

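View pics/wrist0.png

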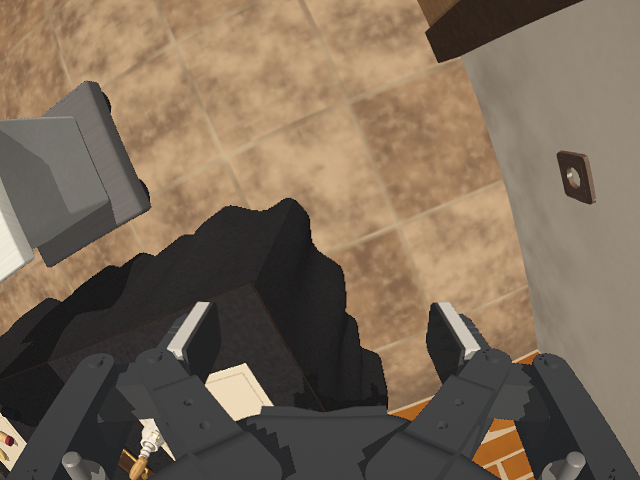

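Run:
```python
import cv2
im=cv2.imread("pics/top0.png")
a=cv2.resize(im[190:305,120:240],None,fx=5,fy=5,interpolation=cv2.INTER_CUBIC)
cv2.imwrite("pics/cl.png",a)
cv2.imwrite("pics/cm.png",cv2.resize(im[175:295,248:372],None,fx=5,fy=5,interpolation=cv2.INTER_CUBIC))
cv2.imwrite("pics/cr.png",cv2.resize(im[150:325,380:580],None,fx=4,fy=3.4,interpolation=cv2.INTER_CUBIC))
im=cv2.imread("pics/scene0.png")
cv2.imwrite("pics/cs.png",cv2.resize(im[170:360,190:550],None,fx=2.2,fy=2.2,interpolation=cv2.INTER_CUBIC))
```

```text
(no output)
```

View pics/cl.png

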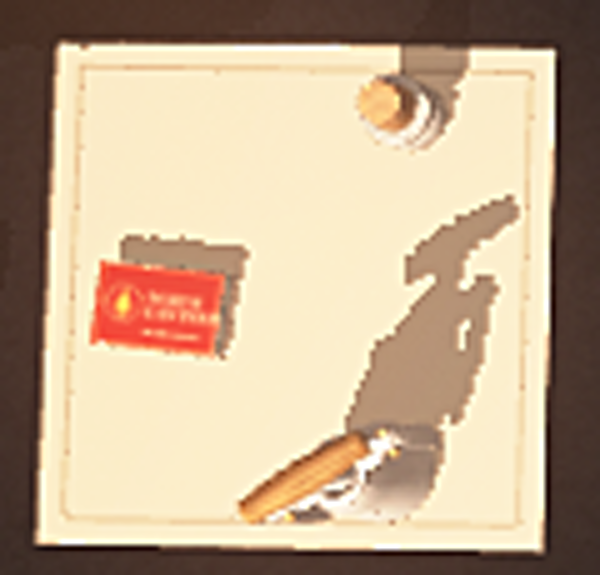

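View pics/cm.png

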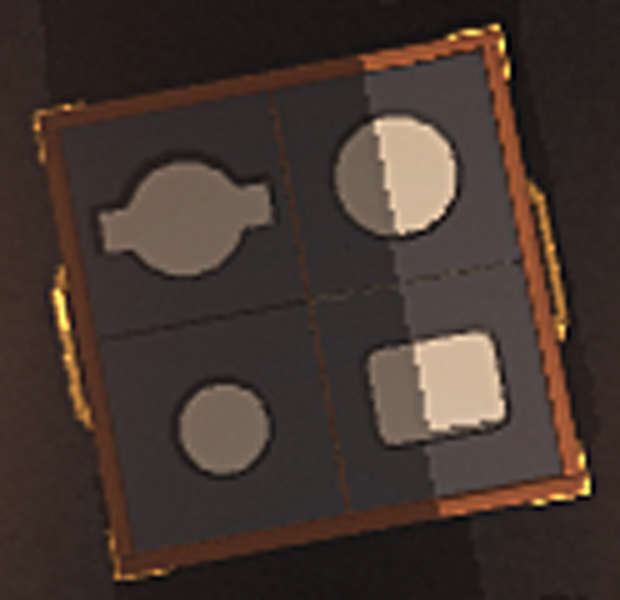

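View pics/cr.png

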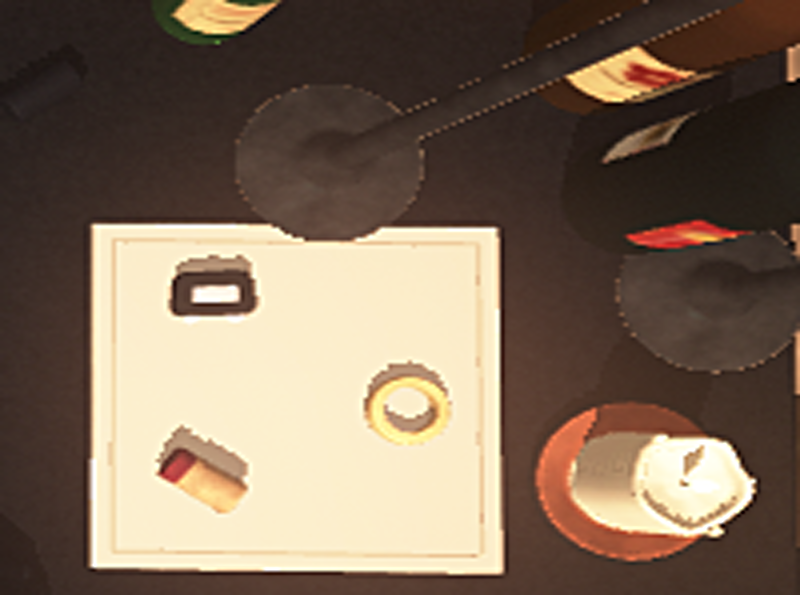

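View pics/cs.png

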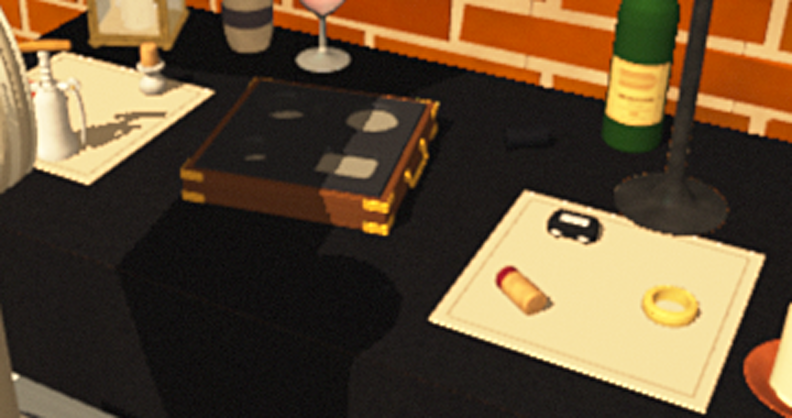

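```bash
cat > h.py <<'E'
from rig import manip
import cv2,numpy as np
from scipy.spatial.transform import Rotation as R
def ray_plane(c,uv,z,T=None):
    T=c["cam_to_world"] if T is None else T
    uv=np.atleast_2d(uv).astype(float)
    d=np.c_[(uv[:,0]-c["cx"])/c["fx"],(uv[:,1]-c["cy"])/c["fy"],np.ones(len(uv))]
    return _cast(T,d,z)
def _cast(T,d,z):
    d=d@T[:3,:3].T; o=T[:3,3]
    return o+d*((z-o[2])/d[:,2])[:,None]
def wrist():
    p=np.array(manip.get_position()); r=np.array(manip.get_ee_rot())
    c=manip.camera("wrist"); T=np.eye(4); T[:3,:3]=R.from_rotvec(r).as_matrix(); T[:3,3]=p
    return c,T@c["mount"]
def ray_fish(c,T,uv,z):
    uv=np.atleast_2d(uv).astype(float)
    q=(uv-[c["cx"],c["cy"]])/c["fx"]; th=np.linalg.norm(q,axis=1); s=np.sin(th)/np.maximum(th,1e-9)
    return _cast(T,np.c_[q*s[:,None],np.cos(th)],z)
def rot(yaw): # tool x down, tool y (jaw) at yaw in world
    x=np.array([0,0,-1.]); y=np.array([np.cos(yaw),np.sin(yaw),0]); 
    return R.from_matrix(np.c_[x,y,np.cross(x,y)]).as_rotvec()
def blobs(mask,roi,minA=15):
    u0,v0,u1,v1=roi; m=np.zeros_like(mask); m[v0:v1,u0:u1]=mask[v0:v1,u0:u1]
    n,l,s,ce=cv2.connectedComponentsWithStats(m.astype(np.uint8))
    return [(s[i,4],ce[i],cv2.minAreaRect(np.argwhere(l==i)[:,::-1].astype(np.float32))) for i in range(1,n) if s[i,4]>=minA]
E
python3 - <<'E'
from h import *
print(R.from_rotvec([0.31743312,1.54752777,-0.31929011]).as_matrix().round(2))
c=manip.camera("top"); im=c["image"]; hsv=cv2.cvtColor(im,cv2.COLOR_RGB2HSV)
v=hsv[...,2]; s=hsv[...,1]
print("pockets")
for nm,roi,z in [("screw",(265,198,305,235),.025),("collar",(312,193,345,225),.033),("stop",(278,245,306,275),.026),("cut",(318,238,352,267),.033)]:
    for A,ce,r in blobs((v>85)&(s<120),roi,60): print(nm,A,ce.round(1),r,ray_plane(c,ce,z).round(4))
print("case/seams")
def show(nm,m,roi,z,minA=15):
    for A,ce,r in blobs(m,roi,minA):
        p=ray_plane(c,cv2.boxPoints(r),z); 
        e1=p[1]-p[0]; e2=p[2]-p[1]
        print(nm,A,ce.round(1),ray_plane(c,ce,z).round(4)[0,:2],"boxc",p.mean(0)[:2].round(4),"sz",np.linalg.norm(e1).round(4),np.linalg.norm(e2).round(4),"ang",np.degrees(np.arctan2(e1[1],e1[0])).round(1),np.degrees(np.arctan2(e2[1],e2[0])).round(1))
h=hsv[...,0]
print("px",im[210,197],im[284,182],im[269,473],im[269,481],im[236,432],im[230,432])
show("stopcork",(s>100)&(h<25)&(v>150),(185,200,215,225),.058)
show("handle",(s>100)&(h<25)&(v>110),(160,270,215,300),.125)
show("match",(s>150)&((h<8)|(h>172))&(v>120),(130,235,175,265),.018)
show("collar",(s>75)&(h<35)&(v>120),(465,254,500,282),.014)
show("cutblack",(v<90),(418,222,448,248),.012)
show("cutinlay",(v>150)&(s<60)|((v>200)),(426,232,440,242),.016)
show("cork",((s>75)&(h<30)|(h>170)&(s>75))&(v>60),(415,272,450,305),.018)
show("blackcork",v>200,(0,0,1,1),.01)
E
```

```text
[[-0.    0.39  0.92]
 [-0.    0.92 -0.39]
 [-1.   -0.   -0.  ]]
pockets
screw 497 [284.7 218.3] ((284.5, 218.5), (21.0, 33.0), 90.0) [[0.5671 0.0639 0.025 ]]
collar 454 [326.9 209.6] ((327.2500305175781, 209.75003051757812), (22.62741470336914, 23.33452033996582), 45.0) [[ 0.5858 -0.0259  0.033 ]]
stop 243 [292.4 260.3] ((292.2500305175781, 260.2500305175781), (16.26345443725586, 16.970561981201172), 45.0) [[0.4776 0.0457 0.026 ]]
cut 484 [335.1 252. ] ((335.0019226074219, 251.84341430664062), (19.350296020507812, 25.49324607849121), 79.3803482055664) [[ 0.4964 -0.0443  0.033 ]]
case/seams
px [249 199 130] [249 190 111] [255 240 150] [252 238 204] [254 248 236] [76 51 42]
stopcork 72 [196.4 210.8] [0.5759 0.2443] boxc [0.5755 0.244 ] sz 0.016 0.0222 ang -43.5 -133.8
handle 192 [180.4 284.8] [0.4246 0.2517] boxc [0.425  0.2515] sz 0.0553 0.0138 ang -58.0 -147.3
match 325 [150.7 250.9] [0.4934 0.3504] boxc [0.4928 0.3498] sz 0.0346 0.0544 ang -3.4 -94.8
collar 346 [481.4 268.6] [ 0.4666 -0.3575] boxc [ 0.4678 -0.3576] sz 0.0447 0.0512 ang -89.1 179.4
cutblack 106 [431.  234.6] [ 0.538  -0.2506] boxc [ 0.536  -0.2539] sz 0.0408 0.0237 ang -89.2 179.8
cutinlay 57 [433.4 236. ] [ 0.5345 -0.2549] boxc [ 0.5346 -0.2551] sz 0.0235 0.0086 ang -89.2 179.9
cork 367 [430.4 287.9] [ 0.4239 -0.2479] boxc [ 0.4239 -0.2482] sz 0.0349 0.0519 ang -33.4 -123.1
```

Run:
```python
from h import *
manip.move_to([.425,.2515,.24],rot(np.radians(32)))
c,T=wrist(); cv2.imwrite("pics/w1.png",c["image"][:,:,::-1]); np.savez("pics/w1.npz",T=T)
print(manip.get_time(),manip.get_position(),manip.get_joint_positions(),manip.get_width())
```

```text
1.6333 [0.42501479 0.25249005 0.24012574] [ 5.11878299e-01  2.49051560e-01  1.92523531e+00  2.11215466e-04
  9.66758930e-01 -4.82485412e-02] 0.0852708452404671
```

View pics/w1.png

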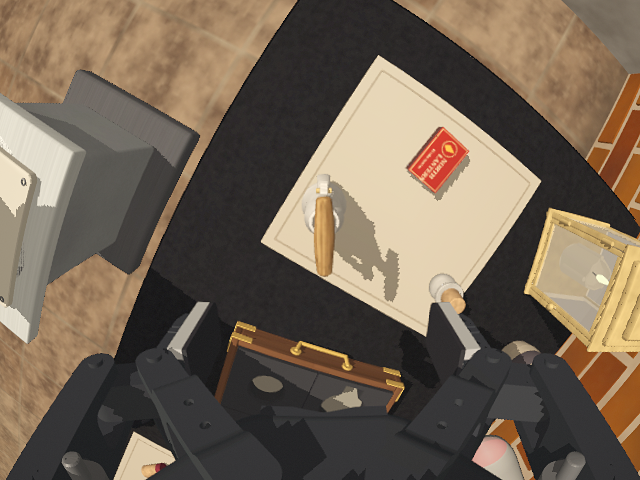

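Run:
```python
from h import *
im=cv2.imread("pics/w1.png"); T=np.load("pics/w1.npz")["T"]
c=dict(fx=371.648,cx=323.175,cy=240.117)
hsv=cv2.cvtColor(im,cv2.COLOR_BGR2HSV);h,s,v=[hsv[...,i].astype(int) for i in range(3)]
m=(s>95)&(h<28)&(v>80)
for A,ce,r in blobs(m,(300,180,345,285),50):
    P=ray_fish(c,T,cv2.boxPoints(r),.121); e1=P[1]-P[0];e2=P[2]-P[1]
    print("handle",A,ce,r,P.mean(0).round(4),np.linalg.norm(e1),np.linalg.norm(e2),np.degrees(np.arctan2([e1[1],e2[1]],[e1[0],e2[0]])))
for A,ce,r in blobs(m,(425,280,475,320),30):
    print("stop",A,ce,r,ray_fish(c,T,ce,.058).round(4))
for uv,z in [((322,192),.121),((324,275),.121),((308,212),.015),((340,205),.015)]: print(ray_fish(c,T,uv,z).round(4))
```

```text
handle 1419 [323.73079634 235.48062016] ((324.0, 236.0), (80.0, 20.0), 90.0) [0.4249 0.2564 0.121 ] 0.013116525046686343 0.056495615702012864 [ 32.04471937 -57.47987452]
stop 354 [453.85310734 299.51129944] ((454.1928405761719, 299.51849365234375), (26.479373931884766, 17.63689422607422), 35.21759033203125) [[0.572 0.254 0.058]]
[[0.4074 0.2819 0.121 ]]
[[0.4395 0.2332 0.121 ]]
[[0.4156 0.2432 0.015 ]]
[[0.4378 0.2651 0.015 ]]
```

Run:
```python
import cv2
im=cv2.imread("pics/w1.png")
cv2.imwrite("pics/w1c.png",cv2.resize(im[160:290,270:370],None,fx=4.5,fy=4.5,interpolation=cv2.INTER_CUBIC))
im=cv2.imread("pics/scene0.png")
cv2.imwrite("pics/s1c.png",cv2.resize(im[170:260,180:300],None,fx=5,fy=5,interpolation=cv2.INTER_CUBIC))
```

```text
(no output)
```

View pics/w1c.png

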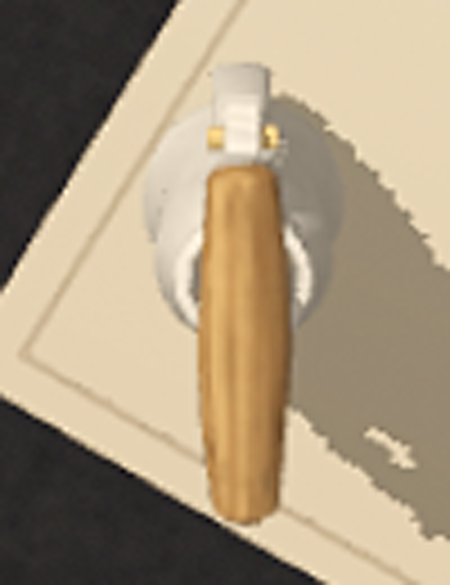

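View pics/s1c.png

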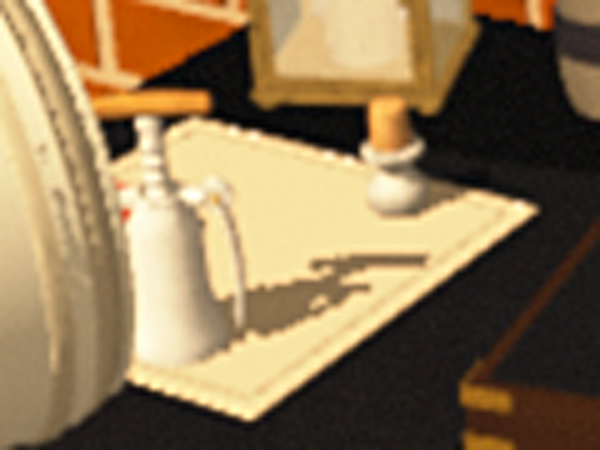

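Run:
```python
from h import *
im=cv2.imread("pics/w1.png"); T=np.load("pics/w1.npz")["T"]
c=dict(fx=371.648,cx=323.175,cy=240.117)
hsv=cv2.cvtColor(im,cv2.COLOR_BGR2HSV);h,s,v=[hsv[...,i].astype(int) for i in range(3)]
m=(s>150)&((h<8)|(h>172))&(v>120)
for A,ce,r in blobs(m,(400,120,475,200),200):
    P=ray_fish(c,T,cv2.boxPoints(r),.018); print("match",A,ray_fish(c,T,ce,.018).round(4),P.mean(0).round(4))
print(ray_fish(c,T,[(379,56),(540,182),(261,241),(430,333)],.002).round(4))
t=cv2.imread("pics/top0.png"); tc=dict(fx=459.72,fy=459.72,cx=315.335,cy=244.425); 
tT=np.array([[.0155,-.9976,.0669,.4468],[-.9998,-.0149,.0102,-.0124],[-.0092,-.067,-.9977,.9994],[0,0,0,1]])
print(ray_plane(tc,[(127.5,299.5),(131.5,198.5),(229,300),(231,200)],.002,tT).round(4))
# triangulate handle mid
for zz in (.10,.11,.121,.125): print(zz,ray_plane(tc,(180.4,284.8),zz,tT)[0].round(4), ray_fish(c,T,(323.5,235),zz)[0].round(4))
print(ray_fish(c,T,(324,204),.008))
```

```text
match 1249 [[0.4937 0.3537 0.018 ]] [0.4942 0.3539 0.018 ]
[[0.3926 0.4076 0.002 ]
 [0.611  0.4062 0.002 ]
 [0.3915 0.1892 0.002 ]
 [0.6091 0.194  0.002 ]]
[[0.3881 0.4026 0.002 ]
 [0.6088 0.4033 0.002 ]
 [0.3906 0.1825 0.002 ]
 [0.6085 0.1842 0.002 ]]
0.1 [0.4241 0.2593 0.1   ] [0.427  0.2525 0.1   ]
0.11 [0.4244 0.2563 0.11  ] [0.4255 0.2549 0.11  ]
0.121 [0.4246 0.2529 0.121 ] [0.4238 0.2576 0.121 ]
0.125 [0.4247 0.2517 0.125 ] [0.4232 0.2586 0.125 ]
[[0.42515516 0.25667224 0.008     ]]
```

Run:
```python
from h import *
manip.hold(.3)
print(manip.get_position(),R.from_rotvec(manip.get_ee_rot()).as_matrix().round(4))
c,T=wrist(); im=c["image"]; cv2.imwrite("pics/w2.png",im[:,:,::-1]); np.savez("pics/w2.npz",T=T)
hsv=cv2.cvtColor(im,cv2.COLOR_RGB2HSV);h,s,v=[hsv[...,i].astype(int) for i in range(3)]
m=(s>150)&((h<8)|(h>172))&(v>120)
for A,ce,r in blobs(m,(400,120,475,200),200):
    print("match",A,ce,ray_fish(c,T,ce,.018).round(4))
m=(s>95)&(h<28)&(v>80)
for A,ce,r in blobs(m,(300,180,345,285),50):
    print("handle",A,ce,r,ray_fish(c,T,ce,.121).round(4))
cv2.imwrite("pics/t2.png",manip.camera("top")["image"][150:450,100:400,::-1].repeat(2,0).repeat(2,1))
```

```text
[0.42485191 0.25195973 0.2399391 ] [[-1.000e-04  8.475e-01  5.307e-01]
 [-1.000e-04  5.307e-01 -8.475e-01]
 [-1.000e+00 -1.000e-04  0.000e+00]]
match 1176 [439.15731293 161.0085034 ] [[0.4935 0.3524 0.018 ]]
handle 1430 [324.45524476 235.29160839] ((325.0, 235.5), (79.0, 20.0), 90.0) [[0.4241 0.2574 0.121 ]]
```

View pics/t2.png

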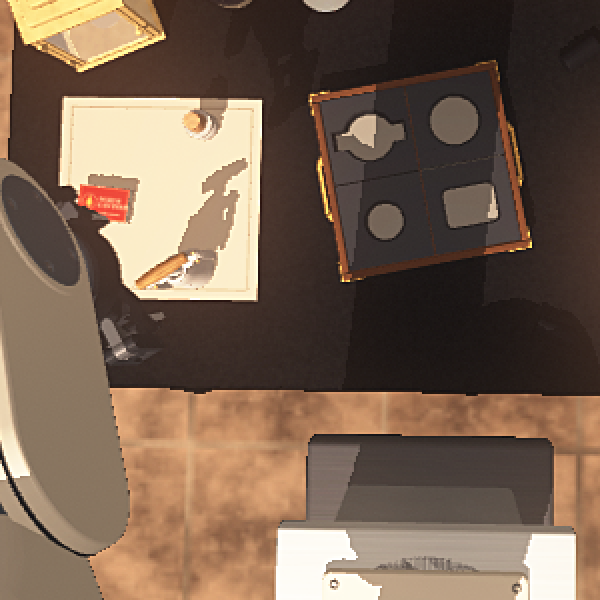

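Run:
```python
from h import *
manip.move_to([.50,-.03,.26],rot(.2)); manip.hold(.3)
print(manip.get_time(),manip.get_position())
c,T=wrist(); im=c["image"]; cv2.imwrite("pics/w3.png",im[:,:,::-1]); np.savez("pics/w3.npz",T=T)
t=manip.camera("top"); cv2.imwrite("pics/t3.png",t["image"][:,:,::-1])
```

```text
3.4583 [ 0.5000051  -0.02916773  0.2599604 ]
```

View pics/w3.png

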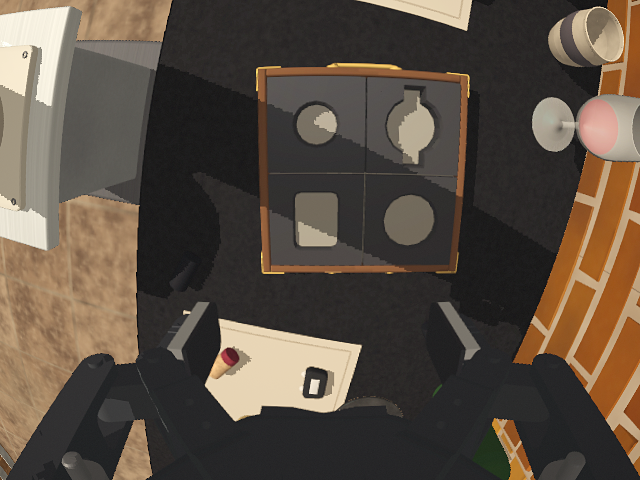

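Run:
```python
from h import *
im=cv2.imread("pics/w3.png"); T=np.load("pics/w3.npz")["T"]
c=dict(fx=371.648,cx=323.175,cy=240.117)
hsv=cv2.cvtColor(im,cv2.COLOR_BGR2HSV);h,s,v=[hsv[...,i].astype(int) for i in range(3)]
print(im[210,410],im[210,340],im[123,315])
m=v>84
for nm,roi,z in [("screw",(375,80,445,170),.025),("collar",(375,185,445,255),.033),("stop",(285,93,350,155),.026),("cut",(285,182,350,255),.033)]:
    for A,ce,r in blobs(m,roi,300):
        uv=np.array(r[0]); print(nm,A,ce.round(1),r,ray_fish(c,T,ce,z).round(4)[0,:2])
print(ray_fish(c,T,[(365,173.5),(269,173),(460,174),(366,77),(363,267)],.036).round(4))
```

```text
[ 92 107 114] [47 46 50] [158 179 192]
screw 3301 [403.5 117.7] ((404.5, 121.5), (83.0, 59.0), 90.0) [0.5586 0.0737]
collar 1953 [408.5 219.6] ((408.5, 219.5), (49.0, 49.0), 90.0) [ 0.5851 -0.0218]
stop 1162 [323.6 105.6] ((317.0, 115.5), (45.0, 64.0), 90.0) [0.4818 0.0679]
stop 1248 [316.4 124.1] ((317.0, 124.0), (38.0, 40.0), 90.0) [0.4787 0.0492]
cut 2225 [315.9 219.2] ((316.0, 219.5), (53.0, 42.0), 90.0) [ 0.4963 -0.0399]
[[ 0.5324  0.0133  0.036 ]
 [ 0.4443 -0.004   0.036 ]
 [ 0.6241  0.0343  0.036 ]
 [ 0.5143  0.102   0.036 ]
 [ 0.5517 -0.0778  0.036 ]]
```

```bash
cat >> h.py <<'E'
yawc=np.radians(11.7); C=np.array([.5318,.0117]); ex=np.array([np.cos(yawc),np.sin(yawc)]); ey=np.array([-ex[1],ex[0]])
POCK={"screw":C+.0455*(ex+ey),"collar":C+.0455*(ex-ey),"stop":C+.0455*(ey-ex),"cut":C-.0455*(ex+ey)}
def F(): return np.round(manip.get_contact_force(),2)
E
python3 - <<'E'
from h import *
print(POCK)
o=rot(np.radians(32.1))
manip.move_to([.4243,.2552,.24],o)
manip.servo_line([.4243,.2552,.124],o,rate=.12); print(F())
manip.command_gripper(0.0,50); manip.hold(.2); print("w",manip.get_width(),F())
manip.servo_line([.4243,.2552,.25],o,rate=.15); manip.hold(.2); print("w",manip.get_width(),F(),manip.get_time())
c,T=wrist(); cv2.imwrite("pics/w4.png",c["image"][:,:,::-1]); np.savez("pics/w4.npz",T=T)
t=manip.camera("scene"); cv2.imwrite("pics/s4.png",t["image"][:,:,::-1])
E
```

```text
{'screw': array([0.56712782, 0.06548146]), 'collar': array([ 0.58558146, -0.02362782]), 'stop': array([0.47801854, 0.04702782]), 'cut': array([ 0.49647218, -0.04208146])}
[-0.11  0.54  0.32]
w 0.01278135644269885 [-0.   -1.33  4.91]
w 0.012824433934560172 [-0.75  0.29 -2.44] 7.8583
```

View pics/w4.png

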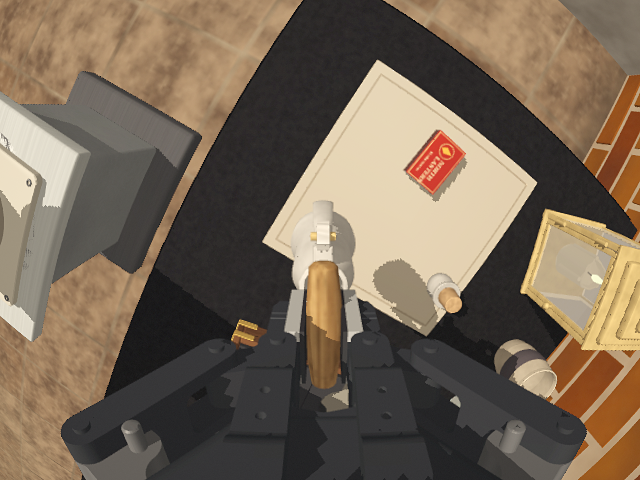

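View pics/s4.png

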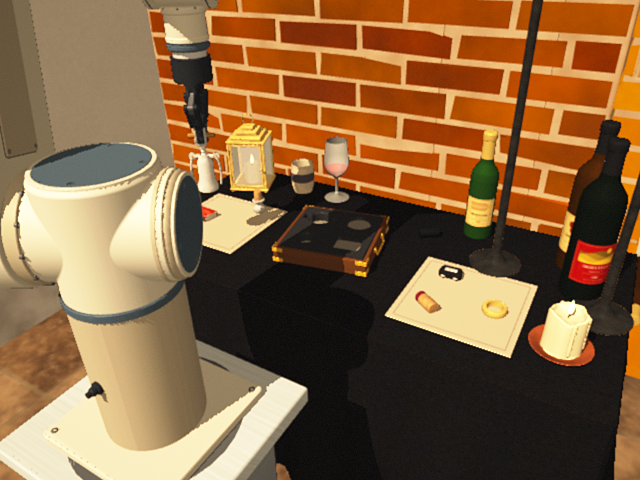

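Run:
```python
from h import *
o=rot(yawc); p=POCK["screw"]
manip.move_to([*p,.25],o); manip.hold(.2)
f0=F(); print(f0)
manip.servo_line([*p,.168],o,rate=.15); manip.hold(.2); print(F())
c,T=wrist(); cv2.imwrite("pics/w5.png",c["image"][:,:,::-1]); np.savez("pics/w5.npz",T=T)
t=manip.camera("top"); cv2.imwrite("pics/t5.png",cv2.resize(t["image"][150:310,230:390,::-1],None,fx=3.7,fy=3.7))
print(manip.get_time())
```

```text
[ 0.44 -0.08 -1.6 ]
[ 0.23  0.64 -2.52]
10.1
```

View pics/w5.png

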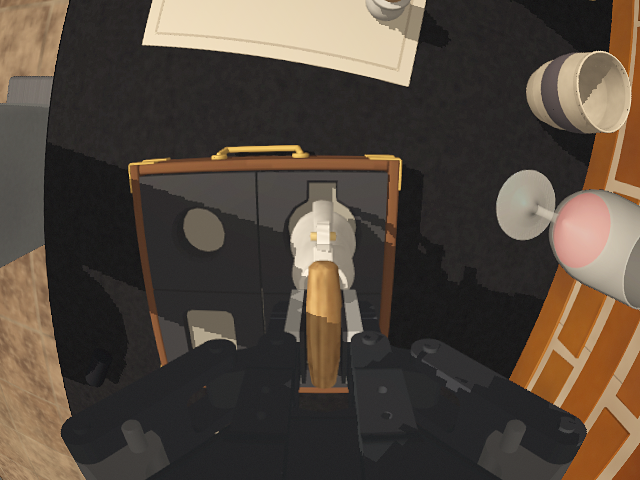

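View pics/t5.png

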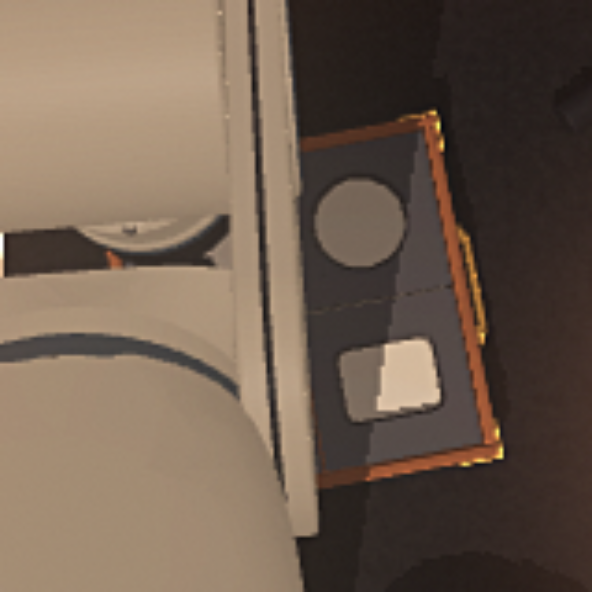

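Run:
```python
from h import *
o=rot(yawc); p=POCK["screw"]
for z in (.156,.150,.144,.1385,.137,.1358):
    manip.servo_line([*p,z],o,rate=.05); manip.hold(.1); f=F(); print(z,f,manip.get_position()[2].round(4))
    if f[2]>8 or abs(f[:2]).max()>8: break
c,T=wrist(); cv2.imwrite("pics/w6.png",c["image"][:,:,::-1])
print(manip.get_time())
```

```text
0.156 [-0.05 -0.73 -2.23] 0.1559
0.15 [-0.44 -0.06 -2.94] 0.1499
0.144 [ 0.05  0.9  -2.27] 0.1439
0.1385 [-0.02  0.9  -2.44] 0.1384
0.137 [ 0.57 -0.56 -1.72] 0.137
0.1358 [-0.99  0.51  2.9 ] 0.1363
12.4333
```

View pics/w6.png

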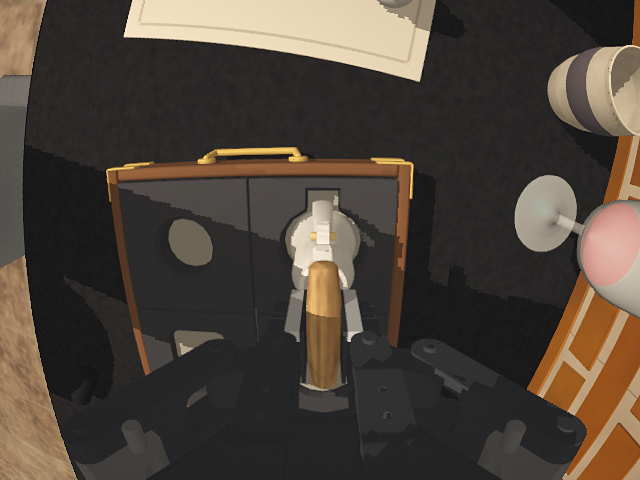

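Run:
```python
from h import *
o=rot(yawc); p=POCK["screw"]
manip.command_gripper(.05); manip.servo_line([*p,.20],o,rate=.15)
manip.command_gripper(.085)
manip.move_to([.576,.247,.17],rot(np.radians(23))); manip.hold(.3)
c,T=wrist(); cv2.imwrite("pics/w7.png",c["image"][:,:,::-1]); np.savez("pics/w7.npz",T=T)
print(manip.get_time(),manip.get_position())
```

```text
15.0083 [0.576357   0.24597713 0.17033119]
```

View pics/w7.png

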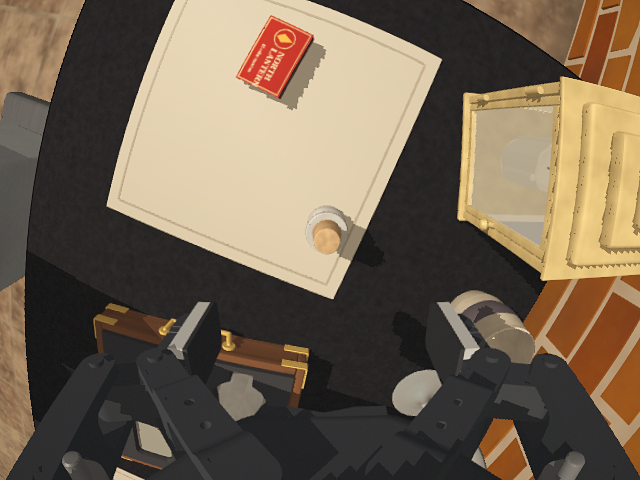

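Run:
```python
from h import *
im=cv2.imread("pics/w7.png"); T=np.load("pics/w7.npz")["T"]
c=dict(fx=371.648,cx=323.175,cy=240.117)
cv2.imwrite("pics/w7c.png",cv2.resize(im[195:265,290:365],None,fx=7,fy=7,interpolation=cv2.INTER_CUBIC))
hsv=cv2.cvtColor(im,cv2.COLOR_BGR2HSV);h,s,v=[hsv[...,i].astype(int) for i in range(3)]
for A,ce,r in blobs((s>90)&(h<28)&(v>80),(300,195,350,265),50): print(A,ce,r,ray_fish(c,T,ce,.058),ray_fish(c,T,[(ce[0]-15,ce[1]),(ce[0]+15,ce[1])],.058))
for uv,z in [((327,238),.058),((326,228),.025)]: print(ray_fish(c,T,uv,z))
```

```text
784 [326.62627551 236.23469388] ((326.5, 236.5), (33.0, 27.0), 90.0) [[0.57718378 0.25316556 0.058     ]] [[0.56812507 0.24934696 0.058     ]
 [0.58624864 0.25698989 0.058     ]]
[[0.57788205 0.25214958 0.058     ]]
[[0.57834855 0.25004082 0.025     ]]
```

View pics/w7c.png

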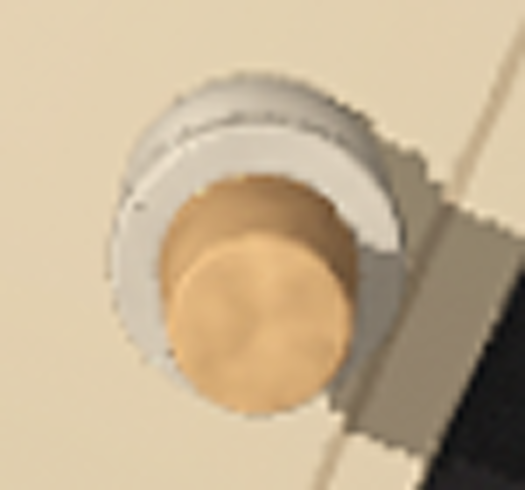

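Run:
```python
from h import *
o=rot(np.radians(23)); p=[.578,.249]
manip.command_gripper(.06)
manip.move_to([*p,.12],o)
manip.servo_line([*p,.063],o,rate=.1); print(F())
manip.command_gripper(0,30); manip.hold(.2); print("w",manip.get_width(),F())
manip.servo_line([*p,.13],o,rate=.15); manip.hold(.2); print("w",manip.get_width(),F(),manip.get_time())
c,T=wrist(); cv2.imwrite("pics/w8.png",c["image"][:,:,::-1]); np.savez("pics/w8.npz",T=T)
```

```text
[0.53 0.16 0.8 ]
w 0.017822963131656065 [-0.58  0.1   5.9 ]
w 0.017437317805184385 [-0.25  0.49 -0.58] 17.8667
```

View pics/w8.png

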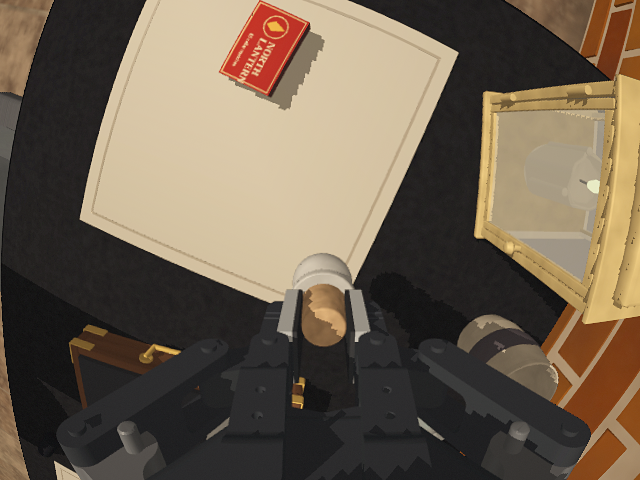

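Run:
```python
from h import *
o=rot(yawc); p=POCK["stop"]; o2=rot(np.radians(23))
manip.servo_line([.578,.249,.23],o2,rate=.25)
manip.move_to([*p,.23],o); 
manip.servo_line([*p,.104],o,rate=.15); manip.hold(.2); print(F())
c,T=wrist(); cv2.imwrite("pics/w9.png",c["image"][:,:,::-1])
for z in (.095,.088,.082,.079,.0775,.0765):
    manip.servo_line([*p,z],o,rate=.05); manip.hold(.1); f=F(); print(z,f,manip.get_position()[2].round(4))
    if f[2]>6 or abs(f[:2]).max()>6: break
c,T=wrist(); cv2.imwrite("pics/w10.png",c["image"][:,:,::-1])
print(manip.get_time())
```

```text
[-0.7   0.71 -0.94]
0.095 [-0.72 -0.2  -0.34] 0.0948
0.088 [ 0.08 -0.34 -0.82] 0.0879
0.082 [-0.44 -0.78 -0.36] 0.0819
0.079 [-0.59 -0.36  0.19] 0.079
0.0775 [-1.    0.29  3.54] 0.0777
0.0765 [-1.66 -0.71 15.22] 0.0775
22.9
```

View pics/w9.png

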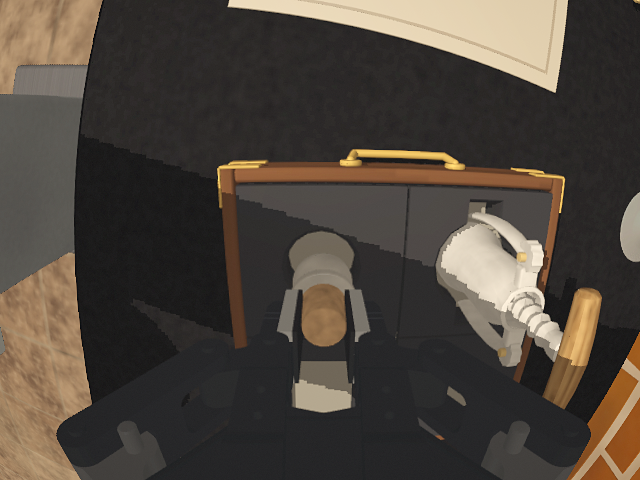

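View pics/w10.png

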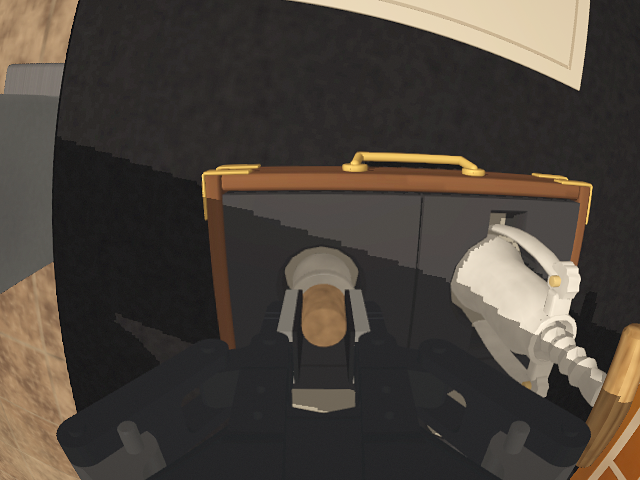

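Run:
```python
from h import *
o=rot(yawc); p=POCK["stop"]
manip.command_gripper(.045); manip.servo_line([*p,.14],o,rate=.15); manip.servo_line([*p,.22],o,rate=.25)
manip.command_gripper(.065)
manip.move_to([.4666,-.355,.17],rot(-.65)); manip.hold(.3)
c,T=wrist(); cv2.imwrite("pics/w11.png",c["image"][:,:,::-1]); np.savez("pics/w11.npz",T=T)
t=manip.camera("top"); cv2.imwrite("pics/t11.png",cv2.resize(t["image"][150:310,230:390,::-1],None,fx=3.7,fy=3.7))
print(manip.get_time(),manip.get_position())
```

```text
26.55 [ 0.46683473 -0.35460433  0.17009968]
```

View pics/w11.png

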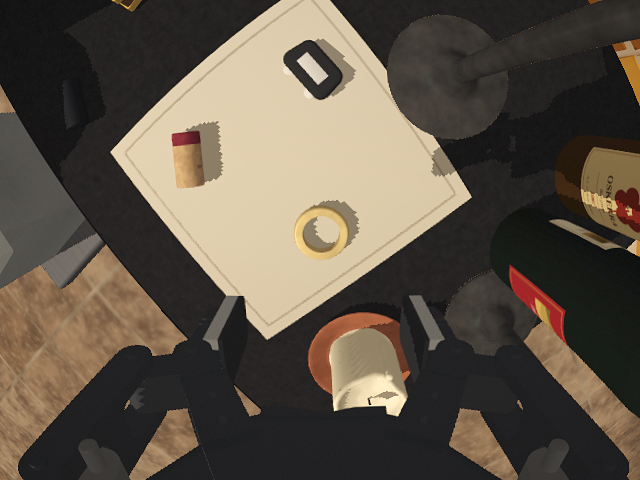

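View pics/t11.png

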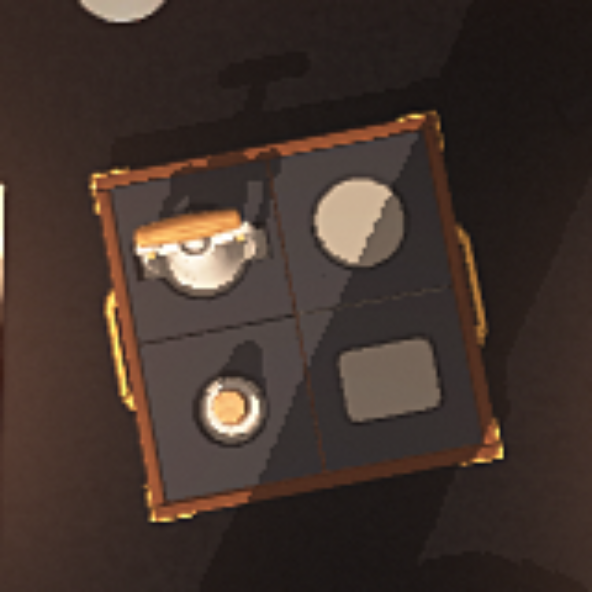

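Run:
```python
from h import *
im=cv2.imread("pics/w11.png"); T=np.load("pics/w11.npz")["T"]
c=dict(fx=371.648,cx=323.175,cy=240.117)
hsv=cv2.cvtColor(im,cv2.COLOR_BGR2HSV);h,s,v=[hsv[...,i].astype(int) for i in range(3)]
print(hsv[233,300],hsv[233,322],hsv[215,350],hsv[200,250])
m=(s>85)&(h<35)&(v>90)
for A,ce,r in blobs(m,(285,200,360,270),200):
    P=ray_fish(c,T,cv2.boxPoints(r),.010);print("collar",A,ce,r,P.mean(0),np.linalg.norm(P[1]-P[0]),np.linalg.norm(P[2]-P[1]))
m=(v<75)
for A,ce,r in blobs(m,(275,30,350,105),200):
    P=ray_fish(c,T,cv2.boxPoints(r),.012);e=P[1]-P[0];print("cut",A,ce,r,P.mean(0),np.linalg.norm(e),np.linalg.norm(P[2]-P[1]),np.degrees(np.arctan2(e[1],e[0])))
# tip position from image: fingertip inner pad ends
cv2.imwrite("pics/w11c.png",cv2.resize(im[280:400,190:460],None,fx=2.9,fy=2.9,interpolation=cv2.INTER_CUBIC))
```

```text
[ 20 114 233] [ 19  59 222] [ 19  69 140] [ 20  57 224]
collar 1490 [320.90536913 232.26845638] ((321.0, 232.0), (54.0, 54.0), 90.0) [ 0.46346879 -0.35631081  0.01      ] 0.041744213845856026 0.04429691488506271
cut 1564 [313.79859335  68.88491049] ((313.41162109375, 68.17955017089844), (59.53785705566406, 37.239036560058594), 48.01278305053711) [ 0.53585577 -0.25177949  0.012     ] 0.028060138679184866 0.04538986754924236 6.001897917080017
```

View pics/w11c.png

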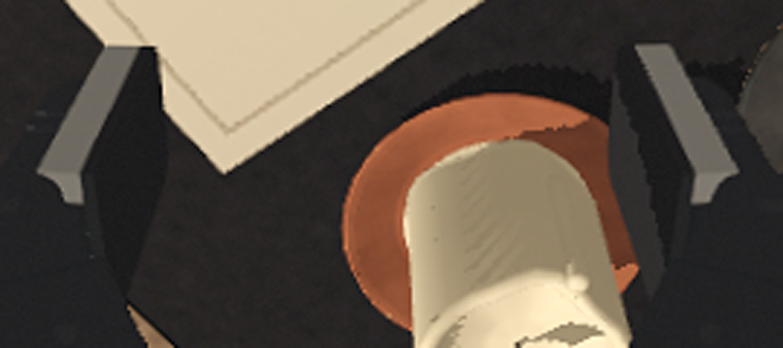

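Run:
```python
from h import *
o=rot(-.65); p=[.463,-.3575]
manip.command_gripper(.062)
manip.move_to([*p,.10],o); manip.servo_line([*p,.034],o,rate=.1); manip.hold(.1); print(manip.get_width(),F())
for z in np.arange(.032,.010,-.0015):
    manip.servo_line([*p,z],o,rate=.04); manip.hold(.08); f=F(); print(z.round(4),f,manip.get_position()[2].round(4))
    if f[2]>3: break
c,T=wrist(); cv2.imwrite("pics/w12.png",c["image"][:,:,::-1]);print(manip.get_time())
```

```text
0.06153663247699596 [1.   0.47 0.17]
0.032 [-0.18  0.83  0.15] 0.0321
0.0305 [-0.78  0.99  0.4 ] 0.0305
0.029 [0.54 0.66 0.2 ] 0.0289
0.0275 [ 0.26 -0.41  0.26] 0.0275
0.026 [0.69 0.38 0.32] 0.026
0.0245 [-0.29 -0.06 -1.02] 0.0245
0.023 [-0.22  0.03  0.48] 0.023
0.0215 [-0.09 -0.74 -0.32] 0.0215
0.02 [-0.63  0.31 -0.7 ] 0.02
0.0185 [ 0.64 -0.24  0.6 ] 0.0185
0.017 [-2.73  2.35 15.76] 0.0184
31.775
```

View pics/w12.png

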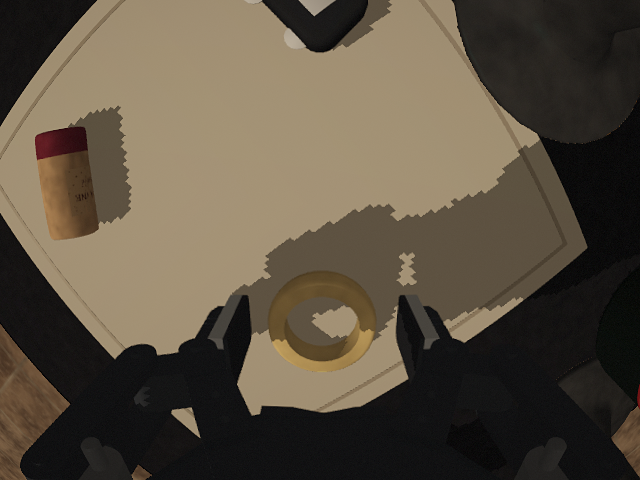

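Run:
```python
from h import *
o=rot(-.65); p=[.463,-.3575]
manip.servo_line([*p,.0286],o,rate=.05)
manip.command_gripper(0.0,30); manip.hold(.2); print("w",manip.get_width(),F())
manip.servo_line([*p,.06],o,rate=.06); manip.hold(.2); print("w",manip.get_width(),F(),manip.get_time())
c,T=wrist(); cv2.imwrite("pics/w13.png",c["image"][:,:,::-1])
```

```text
w 0.040685854430916095 [-1.09  0.86  5.24]
w 0.040917749816496166 [-0.68 -0.09 -1.23] 33.5667
```

View pics/w13.png

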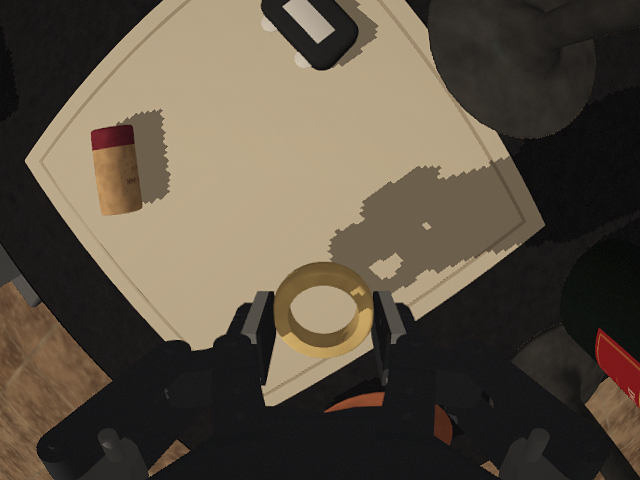

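Run:
```python
from h import *
o0=rot(-.65); p=POCK["collar"]; o=rot(yawc-np.pi/2)
manip.servo_line([.46,-.355,.12],o0,rate=.2)
manip.servo_line([.44,-.15,.22],o0,rate=.25)
manip.move_to([*p,.22],o); print(manip.get_joint_positions().round(2))
manip.servo_line([*p,.085],o,rate=.15); manip.hold(.2); print(F(),manip.get_width())
c,T=wrist(); cv2.imwrite("pics/w14.png",c["image"][:,:,::-1]); np.savez("pics/w14.npz",T=T)
t=manip.camera("scene"); cv2.imwrite("pics/s14.png",t["image"][:,:,::-1])
print(manip.get_time())
```

```text
[-0.06  0.41  1.74 -0.    0.99  1.3 ]
[-0.16  0.24  0.12] 0.0412328094893056
37.4333
```

View pics/w14.png

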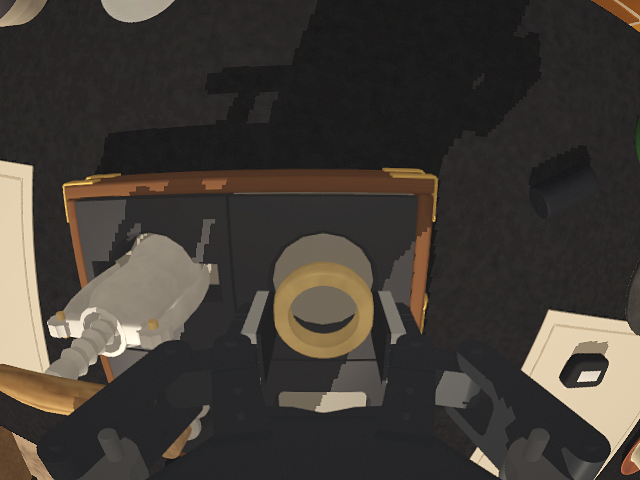

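View pics/s14.png

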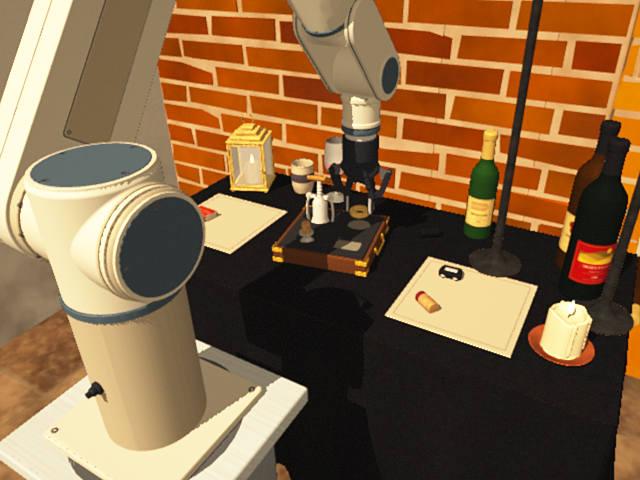

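Run:
```python
from h import *
p=POCK["collar"]; o1=rot(yawc-np.pi/2); o=rot(-2.52)
print(manip.solve_ik([*p,.16],o),manip.solve_ik([*p,.0566],o))
manip.servo_line([*p,.20],o1,rate=.2)
manip.move_to([*p,.20],o); print(manip.get_joint_positions().round(3))
manip.servo_line([*p,.085],o,rate=.15); manip.hold(.2); print(F(),manip.get_width())
c,T=wrist(); cv2.imwrite("pics/w15.png",c["image"][:,:,::-1]); np.savez("pics/w15.npz",T=T)
print(manip.get_time())
```

```text
[-6.06340029e-02  4.87942498e-01  1.78014550e+00 -4.44089210e-16
  8.73504659e-01  2.45936600e+00] [-6.06340029e-02  6.49325226e-01  1.81034196e+00 -4.44089210e-16
  6.81925471e-01  2.45936600e+00]
[-0.061  0.434  1.758 -0.     0.951  2.458]
[-0.48  0.19 -1.14] 0.0416557527205339
40.3917
```

View pics/w15.png

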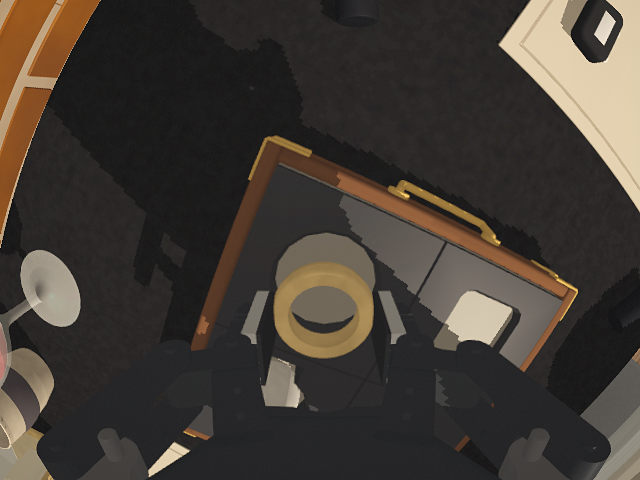

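Run:
```python
from h import *
p=POCK["collar"]; o=rot(-2.52)
for z in (.07,.064,.061,.059,.0575,.0565,.0555):
    manip.servo_line([*p,z],o,rate=.05); manip.hold(.1); f=F(); print(z,f,manip.get_position()[2].round(4),manip.get_width())
    if f[2]>5 or abs(f[:2]).max()>5: break
c,T=wrist(); cv2.imwrite("pics/w16.png",c["image"][:,:,::-1]); np.savez("pics/w16.npz",T=T)
print(manip.get_time())
```

```text
0.07 [0.23 0.16 0.49] 0.0699 0.04120131697267453
0.064 [ 1.16  0.68 -0.59] 0.0639 0.041365011964421196
0.061 [-0.38  0.01  0.27] 0.061 0.041188471444618006
0.059 [-0.22  0.03 -0.94] 0.059 0.04088759724693758
0.0575 [-0.03  0.42 -0.71] 0.0575 0.04061903679333058
0.0565 [-0.93  0.32  3.04] 0.0567 0.04108428018226773
0.0555 [-3.520e+00  1.000e-02  1.267e+01] 0.0567 0.04136783648154877
43.1083
```

View pics/w16.png

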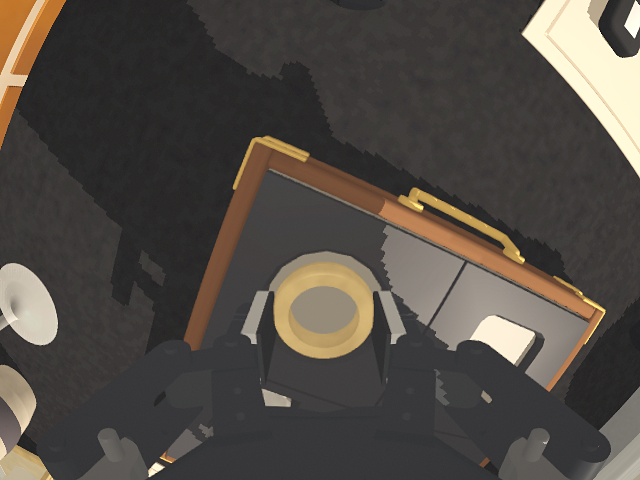

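Run:
```python
from h import *
p=POCK["collar"]; o=rot(-2.52)
manip.servo_line([*p,.0568],o,rate=.05)
manip.command_gripper(.056); manip.servo_line([*p,.09],o,rate=.1); manip.servo_line([*p,.20],o,rate=.25)
manip.move_to([.45,-.12,.22],rot(-.3))
manip.move_to([.536,-.2535,.15],rot(.08)); manip.hold(.3)
print(manip.get_joint_positions().round(2),manip.get_time(),manip.get_position())
c,T=wrist(); cv2.imwrite("pics/w17.png",c["image"][:,:,::-1]); np.savez("pics/w17.npz",T=T)
t=manip.camera("top"); cv2.imwrite("pics/t17.png",cv2.resize(t["image"][150:310,230:390,::-1],None,fx=3.7,fy=3.7))
```

```text
[-0.46  0.51  1.77  0.    0.86 -0.54] 47.85 [ 0.53609872 -0.25272997  0.15090973]
```

View pics/w17.png

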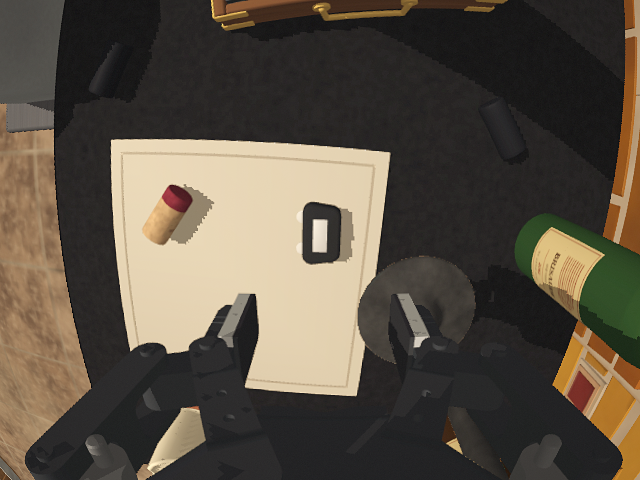

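View pics/t17.png

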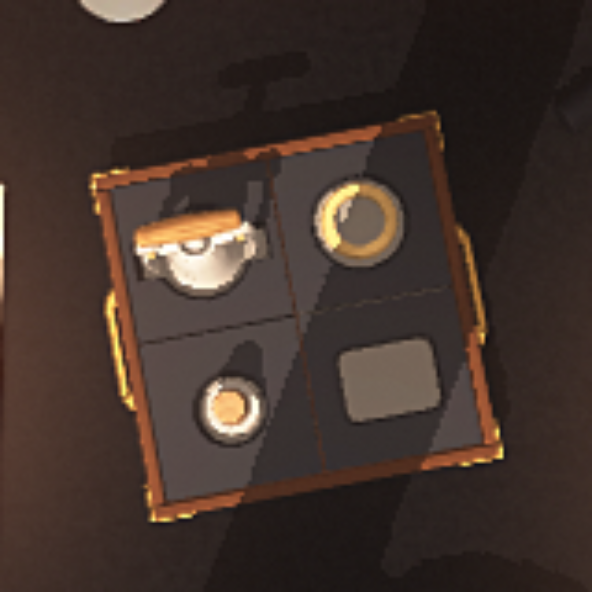

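Run:
```python
from h import *
im=cv2.imread("pics/w17.png"); T=np.load("pics/w17.npz")["T"]
c=dict(fx=371.648,cx=323.175,cy=240.117)
hsv=cv2.cvtColor(im,cv2.COLOR_BGR2HSV);v=hsv[...,2].astype(int)
m=(v<75).astype(np.uint8); 
for A,ce,r in blobs(m,(290,190,350,275),200):
    P=ray_fish(c,T,cv2.boxPoints(r),.012);e=P[1]-P[0];print("cut",A,ce,r,P.mean(0),np.linalg.norm(e),np.linalg.norm(P[2]-P[1]),np.degrees(np.arctan2(e[1],e[0])))
for A,ce,r in blobs(v>150,(308,212,332,258),50): 
    P=ray_fish(c,T,cv2.boxPoints(r),.016);e=P[1]-P[0];print("inlay",A,ce,r,P.mean(0),np.degrees(np.arctan2(e[1],e[0])))
print(ray_fish(c,T,[(300,215),(299,248),(417,300)],.010))
cv2.imwrite("pics/w17c.png",cv2.resize(im[185:280,280:365],None,fx=6,fy=6,interpolation=cv2.INTER_CUBIC))
```

```text
cut 1599 [321.33395872 231.82739212] ((321.4999694824219, 232.5), (36.99999237060547, 60.99999237060547), 0.0) [ 0.53591495 -0.25139928  0.012     ] 0.046303915860064 0.026366884050171263 93.73806344564699
inlay 470 [319.3        235.38297872] ((319.3318786621094, 235.0443878173828), (14.392008781433105, 32.31538772583008), 1.9091522693634033) [ 0.5344041  -0.25190159  0.016     ] 92.29355003289956
[[ 0.519343   -0.23952672  0.01      ]
 [ 0.520187   -0.26469932  0.01      ]
 [ 0.6165944  -0.30116356  0.01      ]]
```

View pics/w17c.png

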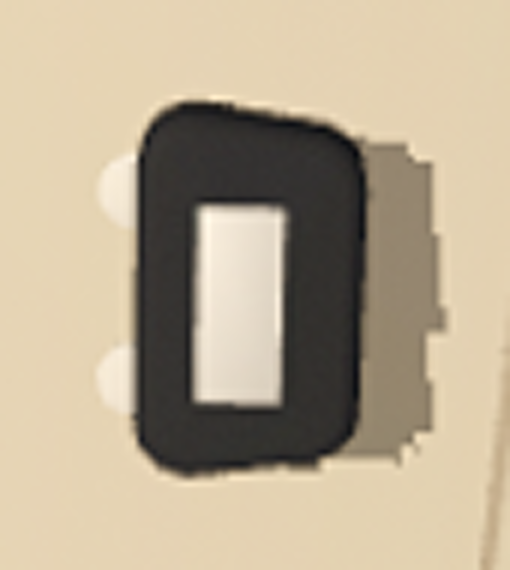

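Run:
```python
from h import *
o=rot(.05); p=[.536,-.2534]
manip.command_gripper(.055)
manip.move_to([*p,.10],o); manip.servo_line([*p,.0305],o,rate=.08); print(F())
manip.command_gripper(0.0,30); manip.hold(.2); print("w",manip.get_width(),F())
manip.servo_line([*p,.06],o,rate=.06); manip.hold(.2); print("w",manip.get_width(),F(),manip.get_time())
c,T=wrist(); cv2.imwrite("pics/w18.png",c["image"][:,:,::-1])
```

```text
[-1.03 -0.46 -0.31]
w 0.026438529652324287 [-1.48  0.08  6.91]
w 0.026231463385054905 [-0.97 -0.13 -0.77] 50.9
```

View pics/w18.png

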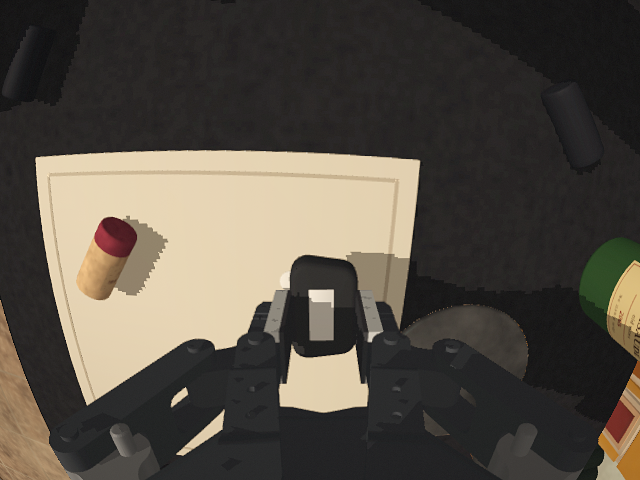

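Run:
```python
from h import *
p=POCK["cut"]+.002*ex-.0015*ey; o=rot(yawc-.01)
manip.servo_line([.53,-.25,.12],rot(.05),rate=.2)
manip.servo_line([.47,-.15,.2],rot(.05),rate=.25)
manip.move_to([*p,.2],o)
manip.servo_line([*p,.082],o,rate=.15); manip.hold(.3); print(F(),manip.get_width(),manip.get_position(),p)
c,T=wrist(); cv2.imwrite("pics/w19.png",c["image"][:,:,::-1]); np.savez("pics/w19.npz",T=T)
print(manip.get_time())
```

```text
[-0.74 -0.52 -0.97] 0.026163868053431745 [ 0.49914802 -0.04315185  0.08265733] [ 0.49873481 -0.04314472]
53.9167
```

View pics/w19.png

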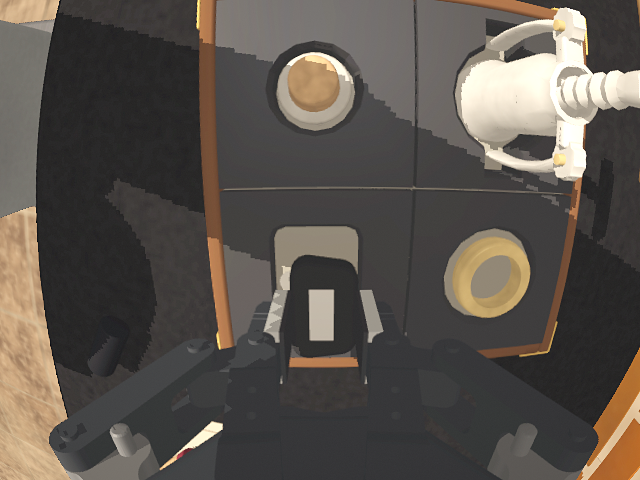

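Run:
```python
from h import *
p=POCK["cut"]+.0013*ex-.0018*ey; o=rot(yawc-.01)
for z in (.07,.066,.063,.061,.0595,.0585,.0575):
    manip.servo_line([*p,z],o,rate=.05); manip.hold(.1); f=F(); print(z,f,manip.get_position()[2].round(4))
    if f[2]>5 or abs(f[:2]).max()>5: break
c,T=wrist(); cv2.imwrite("pics/w20.png",c["image"][:,:,::-1])
print(manip.get_time())
```

```text
0.07 [ 0.06 -0.12  0.57] 0.0698
0.066 [-0.21  0.3  -0.63] 0.066
0.063 [-0.14 -0.14  0.83] 0.063
0.061 [-0.3  -0.06  0.2 ] 0.061
0.0595 [ 0.88  0.29 -0.08] 0.0595
0.0585 [-3.57  0.95 10.54] 0.0592
56.2083
```

View pics/w20.png

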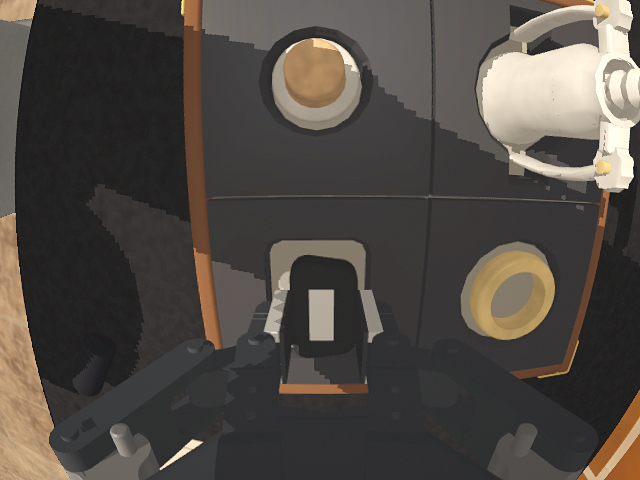

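Run:
```python
from h import *
p=POCK["cut"]+.0013*ex-.0018*ey; o=rot(yawc-.01)
manip.servo_line([*p,.0592],o,rate=.05)
manip.command_gripper(.05); manip.servo_line([*p,.09],o,rate=.1); manip.servo_line([*p,.2],o,rate=.25)
q=np.array(p)-.06*ey; manip.move_to([q[0]-.02,q[1]-.02,.2],o); manip.hold(.3)
c,T=wrist(); cv2.imwrite("pics/w21.png",c["image"][:,:,::-1]); np.savez("pics/w21.npz",T=T)
manip.move_to([.35,-.45,.25],rot(-.9)); manip.hold(.2)
t=manip.camera("top"); cv2.imwrite("pics/t21.png",t["image"][:,:,::-1])
t=manip.camera("scene"); cv2.imwrite("pics/s21.png",t["image"][:,:,::-1])
print(manip.get_time())
im=cv2.imread("pics/t21.png");cv2.imwrite("pics/t21c.png",cv2.resize(im[175:295,248:372],None,fx=4.8,fy=4.8,interpolation=cv2.INTER_CUBIC))
im=cv2.imread("pics/w21.png");cv2.imwrite("pics/w21c.png",cv2.resize(im[0:300,180:540],None,fx=2,fy=2,interpolation=cv2.INTER_CUBIC))
```

```text
60.2833
```

View pics/w21c.png

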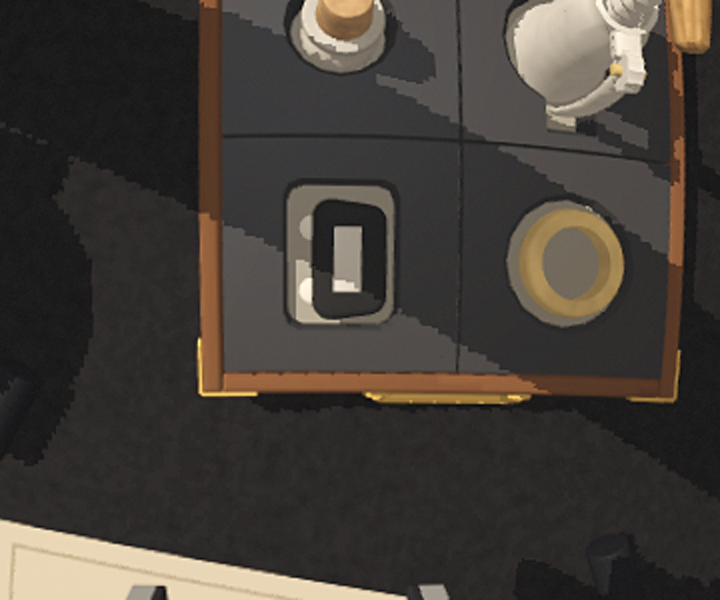

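View pics/t21c.png

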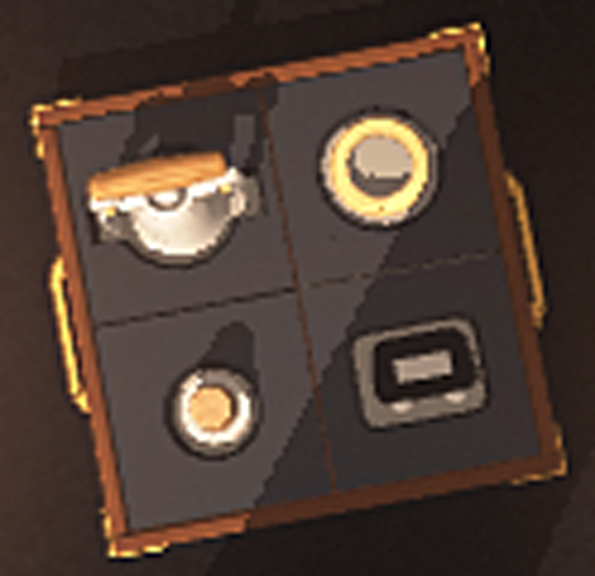

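View pics/s21.png

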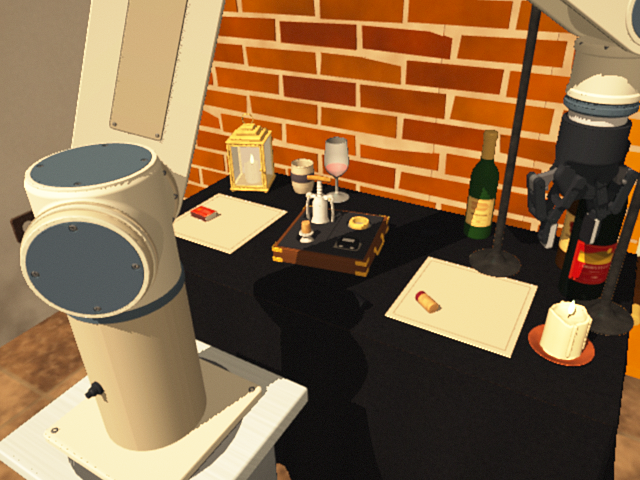

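Run:
```python
from h import *
c=manip.camera("top"); hsv=cv2.cvtColor(c["image"],cv2.COLOR_RGB2HSV);h,s,v=[hsv[...,i].astype(int) for i in range(3)]
for A,ce,r in blobs((s>150)&((h<8)|(h>172))&(v>120),(130,235,175,265),50): print("match",A,ce,"start 150.7 250.9")
for A,ce,r in blobs(((s>75)&(h<30)|(h>170)&(s>75))&(v>60),(415,272,450,305),50): print("cork",A,ce,"start 430.4 287.9")
print(F(),manip.get_time()); manip.sign_off()
```

```text
match 323 [150.68421053 250.91950464] start 150.7 250.9
cork 368 [430.4673913  287.89673913] start 430.4 287.9
[-0.68  0.4  -0.18] 60.3333
the job is handed in; nothing more can be done
```

All four tools are packed and I handed the job in at about 60 s; `sign_off` gives no verdict, so I don't know the score.

**How the placings went:** The corkscrew, stopper, collar and cutter were each lowered until the force rose. The corkscrew, stopper and collar stopped within about 0.5 mm of the height I expected for the pocket floor.

**Last pictures:** They show the corkscrew upright with its arms in the slot and the stopper on its crown. The collar and cutter lie flat, with pocket floor visible around both. The matchbox and used cork had moved less than 0.1 pixel in the top camera view since the start.

**Checks that disagreed:**
- **Cameras:** The top and wrist cameras differed by 2–4 mm in y, so I used their mean. The in-hand views agreed with it.
- **Corkscrew handle:** It measured about 57 mm long, against the stated 65–70 mm.
- **Cutter:** It met resistance about 0.7 mm higher than predicted, possibly from the fingertips touching the foam. After release it looked seated in the pocket.
- **Collar:** I turned the gripper before lowering it, because the gripper would have come too close to the corkscrew's handle.

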